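Feel round the rim of a bisque bowl for chips

TASK

Check the rim of the bisque batter bowl for chips before glazing: put the tips of the closed fingers lightly on the rim just past the pouring lip, and run them along the top of the rim anticlockwise (seen from above), all the way round to the other side of the lip, then take the hand away. Only stroke the rim gently: do not grip, lift, tip or shift the bowl, and leave the cups, jar and brush alone.

Things in the scene. Friction and masses are not known exactly. Their poses are not given: they have to be found in the camera images.
- bowl: Round bisque (unglazed pinkish-white fired clay) batter bowl, loose on the rubber mat, about 0.9 kg, rigid. 180 mm across the rim, 80 mm high, foot 160 mm across, wall 7 mm. Rim: a rolled bead 10 mm thick, its crest level, 80 mm above the bowl's underside (83 mm above the table), its centre line a circle of radius 85 mm. Origin: centre of the underside; x points to the lip, z up. Fingers slide easily on it.
- mat: Round black non-slip rubber mat fixed on the table under the bowl, 220 mm across, 3 mm thick. Origin: centre of its underside; at the start the bowl stands centred on it, turned any way.
- lip (a point): Tip of the bowl's pouring lip, 110 mm from the bowl's axis along its +x, 76 mm above the table (crest 80 mm). The lip takes up the rim within 18 degrees either side.
- handle (a point): Outermost part of the bowl's loop handle, opposite the lip, 120 mm from the axis along the bowl's -x, 55 mm above the table; the loop is 13 mm thick, its top 74 mm above the table, below the rim.
- rim1: An 18 mm long stretch of the bowl's rolled rim (looks like the rest of it), the first stretch of plain rim past the pouring lip, going anticlockwise seen from above: 36 degrees anticlockwise from the bowl's +x. Origin: centre of the bead, 5 mm under its crest, 78 mm above the table; axes as the bowl's.
- rim2: An 18 mm long stretch of the bowl's rolled rim (looks like the rest of it), the second along: 72 degrees anticlockwise from the bowl's +x. Origin: centre of the bead, 5 mm under its crest, 78 mm above the table; axes as the bowl's.
- rim3: An 18 mm long stretch of the bowl's rolled rim (looks like the rest of it), the third along: 108 degrees anticlockwise from the bowl's +x. Origin: centre of the bead, 5 mm under its crest, 78 mm above the table; axes as the bowl's.
- rim4: An 18 mm long stretch of the bowl's rolled rim (looks like the rest of it), the fourth along: 144 degrees anticlockwise from the bowl's +x. Origin: centre of the bead, 5 mm under its crest, 78 mm above the table; axes as the bowl's.
- rim5: An 18 mm long stretch of the bowl's rolled rim (looks like the rest of it), the fifth (above the handle) along: 180 degrees anticlockwise from the bowl's +x. Origin: centre of the bead, 5 mm under its crest, 78 mm above the table; axes as the bowl's.
- rim6: An 18 mm long stretch of the bowl's rolled rim (looks like the rest of it), the sixth along: 216 degrees anticlockwise from the bowl's +x. Origin: centre of the bead, 5 mm under its crest, 78 mm above the table; axes as the bowl's.
- rim7: An 18 mm long stretch of the bowl's rolled rim (looks like the rest of it), the seventh along: 252 degrees anticlockwise from the bowl's +x. Origin: centre of the bead, 5 mm under its crest, 78 mm above the table; axes as the bowl's.
- rim8: An 18 mm long stretch of the bowl's rolled rim (looks like the rest of it), the eighth along: 288 degrees anticlockwise from the bowl's +x. Origin: centre of the bead, 5 mm under its crest, 78 mm above the table; axes as the bowl's.
- rim9: An 18 mm long stretch of the bowl's rolled rim (looks like the rest of it), the last stretch, on the other side of the pouring lip: 324 degrees anticlockwise from the bowl's +x. Origin: centre of the bead, 5 mm under its crest, 78 mm above the table; axes as the bowl's.
- cup_a: A loose waisted bisque cup, 68 mm across the top, 78 mm high, 160 g; bystander. Origin: centre of the underside.
- cup_b: A loose waisted bisque cup, 68 mm across the top, 78 mm high, 160 g; bystander. Origin: centre of the underside.
- jar: A loose closed white jar with a blue cap, 60 mm across, 75 mm high; bystander. Origin: centre of the underside.
- brush: A loose brush about 170 mm long lying on the table, bystander. Origin: on its underside near the middle; x runs along it to the bristles.

How it is judged:
By the outcome, as a careful person would: the job done as asked, in the order asked, and still so for the second after the job is handed in, with the robot touching nothing.
It also fails if it takes over 64 s, if anything falls off the work surface, if the arm or the gripper's body presses on something with over 40 N, if the wrist force passes 120 N, or if a joint passes its speed limit or range.

ROBOT

A 6-joint arm with a two-finger parallel gripper is mounted at the origin on the work surface. World frame = base frame: x ahead of the robot, y to its left, z up, the work surface at z = 0. Lengths are in mm, angles in rad, forces in N, time in s.
With the tool pointing down it reaches from about 400 to 925 mm from the base axis. Payload 12.5 kg.
Tool frame: the origin (TCP) lies on the mounting face of the last link; the fingertips stand 190 mm ahead of it and the grasp point (between the pads) lies 171 mm ahead of it; z points along the fingers, y is the line along which they close (so a half turn about z gives the same grasp; the last joint's range is limited). The gripper opens to 95 mm and grips with 3 to 60 N. Pads are 20 mm wide; open, the fingers measure 119 mm over their backs; the gripper's body (75 mm by 180 mm) begins 59 mm behind the grasp point.
Start: joints at [-1.326, 0.491, 1.559, -0, 1.092, -0.106], TCP at [214.8, -586.929, 404.761] pointing down, gripper open.
Joint ranges: [-3.1, 3.1], [-0.84, 2.19], [0.05, 2.79], [-1.13, 4.28], [0.06, 2.93], [-2.69, 2.69]. Speed limits (rad/s): [2.22, 2.22, 2.79, 3.14, 3.14, 3.14].

INTERFACE

Orientations are given as [roll, pitch, yaw] about the fixed x, y, z axes, in that order (R = Rz(yaw) Ry(pitch) Rx(roll)).
In Python, from cell import env gives the robot as it stands.
- The arm moves only by the tool carry_out, never from a script. Its argument "series" is a list of rows, each a list of 5 numbers: the shift along the tool's x, y, z in m, then the turn about the tool's z in degrees, then the opening, from 0 (shut) to 1 (fully open). A call has 1 to 20 rows; each row is the pose to reach, as a shift and turn from the pose commanded when the call began, along the tool's axes at that moment; what a row does not reach only later rows make up. A row lasts 1/8 s, in which the tool goes at most 62.5 mm and 10.7 degrees, less where a joint would pass 70% of its speed; a pose out of reach is approached as far as the arm can. A call with a gripper value outside its range is refused whole. The fingers move at their own pace and stop on an object; the grip force is fixed at half the most. Time passes only in rows, so rows that repeat a pose let the fingers close. It gives the time, the measured TCP pose, the force, the opening and the grip force at its end, in the units of the state.
- env.state(): the state, without advancing time (a new reading comes with each control period).
- env.read_camera(name): name is "scene" or "top" or "wrist"; returns (picture, depth): 384x512x3 uint8, red, green, blue; 384x512 float32, mm along the optical axis (not along the pixel's ray), 0 where there is no reading.
- env.get_calibration(name): a dict with "intrinsics" (3x3 intrinsics, pixels), "cam_to_world" (4x4, takes a point from camera to world coordinates); the wrist camera has in their place "T_tool_cam" (4x4, takes a point from camera to tool coordinates, whose origin is the TCP and whose axes are the flange's). Camera axes: x right, y up, looking along -z (the intrinsics and any distortion apply to the point x, -y, -z); pixel columns grow to the right and rows downward; lengths in mm; the calibration is good to about 2 mm. A picture is of the moment at which its call begins: read the wrist's pose just before it. get_calibration takes no time and is no camera call.
- env.job_done(): hands the job in; it is judged then, once.
The state is a dict: "t": time; "joints": joint angles; "qvel": joint speeds; "tau": joint torques, N m; "eef_pos": TCP position; "tcp_rot": TCP orientation; "ft_force": force on the tool from outside, world axes, zero at the start; "moment": the same for the moment, N m; "opening": opening from 0.0 (shut) to 1.0 (fully open); "grip_force": force on a finger pad.
Only numpy, scipy, OpenCV 4.12 (cv2) and the standard library are available. Lean on these libraries where they do the work, as an engineer would, in place of code of your own. Each camera call takes 0.05 s, during which the arm holds its last target. There are 200 camera calls.

## Working session

There is one attempt and no reset: what is moved stays moved. The work goes in short steps, Python scripts to look and compute and a tool call to move; the robot and the scene stay as the last step left them, time stands still between calls to the robot, and variables do not carry over. Pictures are saved under pics/ and viewed, at most 10 in all, crops included, and the job is handed in when it is done.

Besides the shell and the picture viewer there is one more tool, called after "Call:" as a command line: name --pt "numbers of a row" for each row, then --argument value for the rest. carry_out: Moves the arm, as the interface text tells. Its arguments: {"type":"object","properties":{"series":{"type":"array","items":{"type":"array","items":{"type":"number"}}}},"required":["series"]}

```bash
mkdir -p pics; ls
python3 - <<'E'
from cell import env
import cv2,numpy as np
s=env.state();print(s)
ims=[]
for n in("top","scene"):
    p,d=env.read_camera(n);c=env.get_calibration(n);print(n,c)
    np.savez(f"{n}.npz",p=p,d=d)
    cv2.imwrite(f"pics/{n}.png",p[:,:,::-1])
E
```

```text
pics
{'t': 0.0, 'joints': array([-1.32559875e+00,  4.91562038e-01,  1.55945860e+00, -3.53676235e-05,
        1.09171670e+00, -1.05592621e-01]), 'qvel': array([-3.16737982e-04,  1.28000009e-03,  9.48228162e-05,  1.38825734e-03,
       -1.60357586e-03, -2.24218170e-04]), 'tau': array([ 5.59303444e-03, -6.12628913e+01, -2.58174938e+01,  6.94465055e-02,
        4.82749532e-02, -1.12063549e-04]), 'eef_pos': array([ 214.78922026, -586.89386614,  404.15693874]), 'tcp_rot': array([-3.14045104e+00, -8.94533207e-05,  3.50806464e-01]), 'ft_force': array([-0.48158565, -0.13762437, -0.33864669]), 'moment': array([-0.00185149, -0.05645878,  0.01148469]), 'grip_force': 0.0, 'opening': 1.0012546916240035}
top {'intrinsics': array([[380.52491163,   0.        , 256.98240197],
       [  0.        , 380.52491163, 189.71127743],
       [  0.        ,   0.        ,   1.        ]]), 'cam_to_world': array([[-7.89145945e-03,  9.90059319e-01, -1.40428875e-01,
         4.88455705e+02],
       [-9.99515613e-01, -3.58195028e-03,  3.09145373e-02,
         6.91963216e+01],
       [ 3.01042165e-02,  1.40604813e-01,  9.89608015e-01,
         8.86988212e+02],
       [ 0.00000000e+00,  0.00000000e+00,  0.00000000e+00,
         1.00000000e+00]])}
scene {'intrinsics': array([[350.94344245,   0.        , 261.56373639],
       [  0.        , 350.94344245, 194.31687121],
       [  0.        ,   0.        ,   1.        ]]), 'cam_to_world': array([[ 8.00196021e-01, -4.20322622e-01,  4.27802784e-01,
         9.73564358e+02],
       [ 5.99354544e-01,  5.34930747e-01, -5.95502499e-01,
        -4.64085433e+02],
       [ 2.14583095e-02,  7.32924273e-01,  6.79971728e-01,
         6.76813209e+02],
       [ 0.00000000e+00,  0.00000000e+00,  0.00000000e+00,
         1.00000000e+00]])}
```

View pics/top.png

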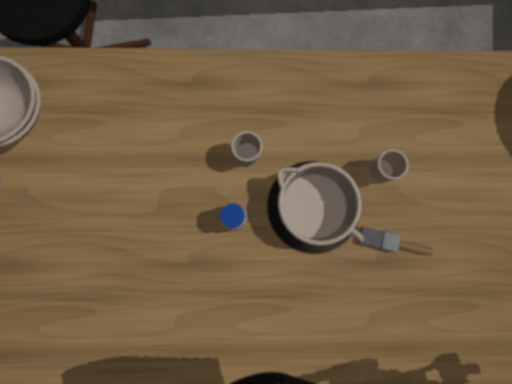

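View pics/scene.png

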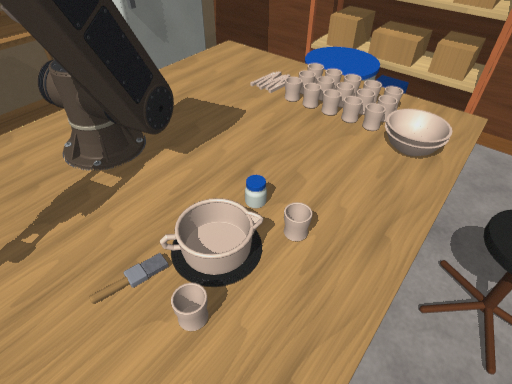

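The top view shows the bowl at about (318,204), its lip at upper left (284,173) and its handle at lower right (357,236). The cups are at (247,147) and (391,165), the jar at (233,216) and the brush at (395,242). The scene view agrees.

```bash
cat > h.py <<'E'
import numpy as np
def cloud(d,K,T):
    v,u=np.mgrid[:d.shape[0],:d.shape[1]]
    x=(u-K[0,2])/K[0,0]*d;y=-(v-K[1,2])/K[1,1]*d
    return np.stack([x,y,-d],-1)@T[:3,:3].T+T[:3,3]
def circ(P):
    for _ in range(6):
        A=np.c_[2*P,np.ones(len(P))];s=np.linalg.lstsq(A,(P**2).sum(1),rcond=None)[0]
        r=np.sqrt(s[2]+s[:2]@s[:2]);e=np.hypot(*(P-s[:2]).T)-r
        P=P[abs(e)<max(6,1.5*e.std())]
    return s[:2],r,e.std(),len(P)
def ray(u,v,z,K,T):
    w=T[:3,:3]@np.array([(u-K[0,2])/K[0,0],-(v-K[1,2])/K[1,1],-1]);return T[:3,3]+w*(z-T[2,3])/w[2]
E
python3 - <<'E'
from cell import env
import numpy as np
from h import *
for n,(a,b,c,e) in dict(top=(150,270,260,380),scene=(190,290,155,270)).items():
    f=np.load(n+".npz");C=env.get_calibration(n);K,T=C["intrinsics"],C["cam_to_world"]
    W=cloud(f["d"].astype(float),K,T)[a:b,c:e].reshape(-1,3)
    print(n,"z top",np.percentile(W[:,2],[1,50,90,99]))
    R=W[(W[:,2]>77)&(W[:,2]<92)][:,:2]
    c0,r,s,m=circ(R);print("circle",c0,r,s,m)
    o=W[(W[:,2]>45)&(W[:,2]<92)];dd=o[:,:2]-c0;rr=np.hypot(*dd.T)
    q=(rr>98)&(rr<130);an=np.degrees(np.arctan2(dd[q,1],dd[q,0]))
    h=o[q,2]
    for A,RR,z in sorted(zip(an.round(),rr[q].round(),h.round()))[::3]:print((A,RR,z),end=" ")
    print()
C=env.get_calibration("top");K,T=C["intrinsics"],C["cam_to_world"]
for nm,u,v,z in[("cupa",247,147,78),("cupb",392,165,78),("jar",233,216,75),("lip",281,170,79),("handle",360,237,65),("brush",395,242,10)]:print(nm,ray(u,v,z,K,T).round())
print(env.get_calibration("wrist"))
E
```

```text
top z top [-3.66435964  2.55747504 70.90916464 83.7598388 ]
circle [575.12558611 -87.81504222] 84.78294914762546 2.7928015144508547 1043
(np.float64(-133.0), np.float64(100.0), np.float64(66.0)) (np.float64(-132.0), np.float64(102.0), np.float64(71.0)) (np.float64(-132.0), np.float64(105.0), np.float64(70.0)) (np.float64(-132.0), np.float64(110.0), np.float64(68.0)) (np.float64(-132.0), np.float64(114.0), np.float64(46.0)) (np.float64(-132.0), np.float64(117.0), np.float64(61.0)) (np.float64(-131.0), np.float64(99.0), np.float64(71.0)) (np.float64(-131.0), np.float64(108.0), np.float64(74.0)) (np.float64(-131.0), np.float64(115.0), np.float64(49.0)) (np.float64(-131.0), np.float64(118.0), np.float64(64.0)) (np.float64(-131.0), np.float64(125.0), np.float64(54.0)) (np.float64(-130.0), np.float64(101.0), np.float64(75.0)) (np.float64(-130.0), np.float64(109.0), np.float64(77.0)) (np.float64(-130.0), np.float64(115.0), np.float64(68.0)) (np.float64(-130.0), np.float64(124.0), np.float64(59.0)) (np.float64(-129.0), np.float64(103.0), np.float64(73.0)) (np.float64(-129.0), np.float64(111.
[... 5176 characters left out ...]
oat64(100.0), np.float64(81.0)) 
cupa [697.  65.  78.]
cupb [ 657. -253.   78.]
jar [547.  95.  75.]
lip [646.  -8.  79.]
handle [ 501. -179.   65.]
brush [ 490. -276.   10.]
{'intrinsics': array([[296.24477965,   0.        , 253.53012347],
       [  0.        , 296.24477965, 195.00039258],
       [  0.        ,   0.        ,   1.        ]]), 'T_tool_cam': array([[ 4.64454481e-04,  9.54614108e-01,  2.97845077e-01,
         8.42515051e+01],
       [ 9.99999548e-01, -1.96165668e-04, -9.30657507e-04,
        -1.21811866e+00],
       [-8.29991807e-04,  2.97845375e-01, -9.54613767e-01,
         1.94665054e+01],
       [ 0.00000000e+00,  0.00000000e+00,  0.00000000e+00,
         1.00000000e+00]])}
```

Call:
carry_out --pt "0.05 -0.037 0 5 0" --pt "0.1 -0.074 0 10 0" --pt "0.15 -0.111 0 15 0" --pt "0.2 -0.148 0 20.1 0" --pt "0.25 -0.185 0 20.1 0" --pt "0.3 -0.222 0 20.1 0" --pt "0.35 -0.259 0 20.1 0" --pt "0.4 -0.296 0 20.1 0" --pt "0.45 -0.333 0 20.1 0" --pt "0.477 -0.355 0 20.1 0" --pt "0.477 -0.355 0 20.1 0" --pt "0.477 -0.355 0 20.1 0" --pt "0.477 -0.355 0 20.1 0" --pt "0.477 -0.355 0 20.1 0"

```text
t: 1.85
eef_pos: [540.4, -90.5, 404.8]
tcp_rot: [3.141, -0.0, -0.002]
ft_force: [0.0, -0.6, 0.2]
opening: 0.004
grip_force: 0.0
```

Run:
```python
from cell import env
import cv2,numpy as np
from scipy.spatial.transform import Rotation as R
from h import *
s=env.state();p,d=env.read_camera("wrist");C=env.get_calibration("wrist")
cv2.imwrite("pics/w1.png",p[:,:,::-1])
T=np.eye(4);T[:3,:3]=R.from_euler("xyz",s["tcp_rot"]).as_matrix();T[:3,3]=s["eef_pos"]
print({k:s[k] for k in("t","eef_pos","tcp_rot","ft_force","opening","joints")})
W=cloud(d.astype(float),C["intrinsics"],T@C["T_tool_cam"])
np.savez("w1.npz",W=W,p=p,d=d)
P=W[(d>0)]
P=P[np.hypot(P[:,0]-576,P[:,1]+90)<135]
r0=P[(P[:,2]>77)&(P[:,2]<90)]
c,r,e,n=circ(r0[:,:2]);print("circle",c,r,e,n)
q=np.hypot(*(r0[:,:2]-c).T);print("rim z",np.percentile(r0[abs(q-85)<3][:,2],[5,50,95]))
dd=P[:,:2]-c;rr=np.hypot(*dd.T);an=np.degrees(np.arctan2(dd[:,1],dd[:,0]))
for nm,zl,zh,rl,rh,al in(("lip",70,90,99,125,50),("handle",40,85,98,130,-130)):
    k=(P[:,2]>zl)&(P[:,2]<zh)&(rr>rl)&(rr<rh)&(abs((an-al+180)%360-180)<40)
    print(nm,k.sum(),an[k].mean(),an[k].min(),an[k].max(),rr[k].max())
```

```text
{'t': 1.85, 'eef_pos': array([540.41014618, -90.52551827, 404.82166484]), 'tcp_rot': array([ 3.14147026e+00, -6.22724367e-05, -1.50577775e-03]), 'ft_force': array([ 0.04633186, -0.62151454,  0.23068135]), 'opening': 0.0037198654831359936, 'joints': array([-2.86517163e-01,  3.81597443e-01,  1.74879976e+00, -1.17946003e-04,
        1.01110128e+00,  1.28584756e+00])}
circle [573.66220514 -89.32384025] 84.04948385184632 2.713415103284031 4544
rim z [81.42436012 83.30832887 84.65471689]
lip 402 50.416366921576866 39.38863923130056 61.99134524402285 113.15664124360093
handle 221 -129.22694648376412 -133.37728460527583 -126.22623960512207 125.89123113052261
```

View pics/w1.png

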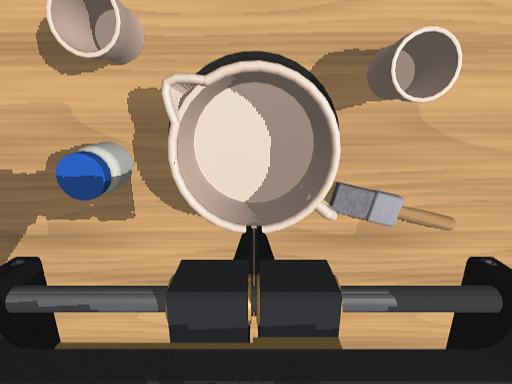

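The wrist view shows the rim circle centred at about (255,147), the lip at (170,85), the handle at (330,212) and the closed fingertips at (253,228). The three measurements agree to about 2 mm: centre (575,-89.5), lip at 50.5°.

Call:
carry_out --pt "0.016 -0.028 0.02 0 0" --pt "0.032 -0.057 0.05 0 0" --pt "0.048 -0.085 0.08 0 0" --pt "0.048 -0.085 0.11 0 0" --pt "0.048 -0.085 0.12 0 0" --pt "0.048 -0.085 0.126 0 0" --pt "0.048 -0.085 0.126 0 0" --pt "0.048 -0.085 0.126 0 0" --pt "0.048 -0.085 0.126 0 0"

```text
t: 3.02
eef_pos: [588.8, -4.8, 279.4]
tcp_rot: [3.141, -0.001, -0.0]
ft_force: [0.1, -0.2, -0.3]
opening: 0.003
grip_force: 0.0
```

Run:
```python
from cell import env
import cv2,numpy as np
from scipy.spatial.transform import Rotation as R
s=env.state();p,d=env.read_camera("wrist")
cv2.imwrite("pics/w2.png",p[:,:,::-1])
print(s["eef_pos"],s["ft_force"],s["moment"])
```

```text
[588.78858458  -4.75109097 279.40093207] [ 0.11096497 -0.20785148 -0.34364746] [-0.00482404  0.00865072 -0.03562093]
```

View pics/w2.png

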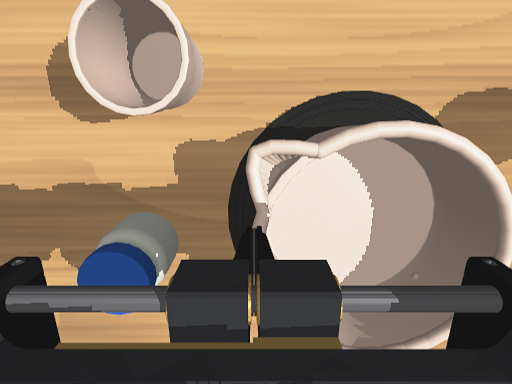

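The tips (254,228) stand directly over the rim just past the lip's near end (262,212). Next I lower them gently.

Call:
carry_out --pt "0 0 0.002 0 0" --pt "0 0 0.004 0 0" --pt "0 0 0.005 0 0" --pt "0 0 0.0055 0 0" --pt "0 0 0.006 0 0" --pt "0 0 0.006 0 0"

```text
t: 3.82
eef_pos: [588.7, -4.6, 273.3]
tcp_rot: [3.141, -0.0, -0.0]
ft_force: [-1.5, -0.2, 6.3]
opening: 0.006
grip_force: 3.6
```

Call:
carry_out --pt "0 0 -0.0003 0 0" --pt "0 0 -0.0003 0 0"

```text
t: 4.08
eef_pos: [588.7, -4.6, 273.3]
tcp_rot: [3.141, -0.0, 0.0]
ft_force: [-2.8, 0.1, 6.5]
opening: 0.004
grip_force: 3.0
```

Run:
```python
import numpy as np
for a0,a1 in((81,123),(123,171),(171,219),(219,267),(267,315),(315,363),(363,379.5)):
    n=int(np.ceil((a1-a0)/2.8)); t=np.radians(np.linspace(a0,a1,n+1)); x=85*(np.cos(t)-np.cos(t[0]));y=-85*(np.sin(t)-np.sin(t[0]))
    print(a0,a1,[[round(i/1000,4),round(j/1000,4)] for i,j in zip(x[1:],y[1:])])
```

```text
81 123 [[np.float64(-0.0039), np.float64(-0.0005)], [np.float64(-0.0077), np.float64(-0.0009)], [np.float64(-0.0116), np.float64(-0.001)], [np.float64(-0.0155), np.float64(-0.001)], [np.float64(-0.0194), np.float64(-0.0008)], [np.float64(-0.0233), np.float64(-0.0005)], [np.float64(-0.0271), np.float64(0.0001)], [np.float64(-0.031), np.float64(0.0008)], [np.float64(-0.0348), np.float64(0.0017)], [np.float64(-0.0385), np.float64(0.0028)], [np.float64(-0.0422), np.float64(0.004)], [np.float64(-0.0458), np.float64(0.0054)], [np.float64(-0.0494), np.float64(0.007)], [np.float64(-0.0529), np.float64(0.0087)], [np.float64(-0.0563), np.float64(0.0106)], [np.float64(-0.0596), np.float64(0.0127)]]
123 171 [[np.float64(-0.0033), np.float64(0.0022)], [np.float64(-0.0064), np.float64(0.0046)], [np.float64(-0.0095), np.float64(0.0071)], [np.float64(-0.0124), np.float64(0.0098)], [np.float64(-0.0152), np.float64(0.0126)], [np.float64(-0.0179), np.float64(0.0155)], [np.float64(-0.0204), np.float64(0.0186)], [np.float64(-0.0228), np.float64(0.0217)], [np.float64(-0.025), np.float64(0.025)], [np.float
[... 3027 characters left out ...]
np.float64(0.0193), np.float64(-0.0296)], [np.float64(0.0206), np.float64(-0.0334)], [np.float64(0.0217), np.float64(-0.0372)], [np.float64(0.0227), np.float64(-0.041)], [np.float64(0.0235), np.float64(-0.0449)], [np.float64(0.0241), np.float64(-0.0488)], [np.float64(0.0246), np.float64(-0.0527)], [np.float64(0.0248), np.float64(-0.0566)], [np.float64(0.0249), np.float64(-0.0606)], [np.float64(0.0248), np.float64(-0.0646)]]
363 379.5 [[np.float64(-0.0003), np.float64(-0.0041)], [np.float64(-0.0008), np.float64(-0.0081)], [np.float64(-0.0015), np.float64(-0.0121)], [np.float64(-0.0024), np.float64(-0.0161)], [np.float64(-0.0035), np.float64(-0.02)], [np.float64(-0.0048), np.float64(-0.0239)]]
```

Call:
carry_out --pt "0 0 -0.0003 0 0" --pt "0 0 -0.0003 0 0"

```text
t: 4.32
eef_pos: [588.8, -4.6, 273.3]
tcp_rot: [3.142, 0.0, -0.0]
ft_force: [-0.2, 0.0, 4.6]
opening: 0.004
grip_force: 2.0
```

Call:
carry_out --pt "-0.0039 -0.0005 -0.0002 0 0" --pt "-0.0077 -0.0009 -0.0003 0 0" --pt "-0.0116 -0.001 -0.0003 0 0" --pt "-0.0155 -0.001 -0.0003 0 0" --pt "-0.0194 -0.0008 -0.0003 0 0" --pt "-0.0233 -0.0005 -0.0003 0 0"

```text
t: 5.08
eef_pos: [565.2, -4.2, 273.6]
tcp_rot: [3.142, 0.0, -0.0]
ft_force: [-0.9, -0.5, -1.0]
opening: 0.006
grip_force: 0.0
```

Contact was lost at this lift. I'll raise the tips, go back to the start and stroke about 0.5 mm lower.

Call:
carry_out --pt "0 0 -0.005 0 0" --pt "0.012 0.0005 -0.005 0 0" --pt "0.0233 0.0005 -0.005 0 0" --pt "0.0233 0.0005 -0.003 0 0" --pt "0.0233 0.0005 -0.001 0 0" --pt "0.0233 0.0005 0 0 0" --pt "0.0233 0.0005 0.0003 0 0" --pt "0.0233 0.0005 0.0005 0 0" --pt "0.0233 0.0005 0.0005 0 0"

```text
t: 6.2
eef_pos: [588.6, -4.6, 273.3]
tcp_rot: [3.142, 0.0, -0.0]
ft_force: [-3.1, 0.7, 4.2]
opening: 0.001
grip_force: 2.3
```

Call:
carry_out --pt "-0.0039 -0.0005 0 0 0" --pt "-0.0077 -0.0009 0 0 0" --pt "-0.0116 -0.001 0 0 0" --pt "-0.0155 -0.001 0 0 0"

```text
t: 6.7
eef_pos: [573.2, -3.6, 273.3]
tcp_rot: [3.141, -0.001, -0.0]
ft_force: [2.4, 0.2, 4.3]
opening: 0.007
grip_force: 2.3
```

Call:
carry_out --pt "-0.0039 0.0002 0 0 0" --pt "-0.0078 0.0005 0 0 0" --pt "-0.0116 0.0011 0 0 0" --pt "-0.0155 0.0018 0 0 0" --pt "-0.0193 0.0027 0 0 0" --pt "-0.023 0.0038 0 0 0" --pt "-0.0267 0.005 0 0 0" --pt "-0.0303 0.0064 0 0 0"

```text
t: 7.7
eef_pos: [542.8, -10.0, 273.3]
tcp_rot: [-3.142, -0.001, -0.0]
ft_force: [2.3, 1.0, 6.2]
opening: 0.004
grip_force: 2.7
```

Call:
carry_out --pt "-0.0036 0.0018 -0.0001 0 0" --pt "-0.0071 0.0037 -0.0001 0 0" --pt "-0.0105 0.0058 -0.0001 0 0" --pt "-0.0138 0.008 -0.0001 0 0" --pt "-0.0171 0.0102 -0.0001 0 0" --pt "-0.0202 0.0126 -0.0001 0 0" --pt "-0.0233 0.0151 -0.0001 0 0" --pt "-0.0262 0.0178 -0.0001 0 0"

```text
t: 8.7
eef_pos: [516.5, -27.8, 273.3]
tcp_rot: [-3.141, 0.0, -0.0]
ft_force: [2.2, 2.2, 5.1]
opening: 0.004
grip_force: 2.6
```

Call:
carry_out --pt "-0.0028 0.0028 0 0 0" --pt "-0.0055 0.0057 0 0 0" --pt "-0.008 0.0088 0 0 0" --pt "-0.0104 0.0119 0 0 0" --pt "-0.0126 0.0152 0 0 0" --pt "-0.0147 0.0186 0 0 0" --pt "-0.0166 0.022 0 0 0" --pt "-0.0183 0.0256 0 0 0" --pt "-0.0199 0.0292 0 0 0" --pt "-0.0213 0.0329 0 0 0"

```text
t: 9.95
eef_pos: [495.1, -60.7, 273.2]
tcp_rot: [-3.141, 0.001, -0.0]
ft_force: [1.5, 3.3, 5.5]
opening: 0.006
grip_force: 2.9
```

Call:
carry_out --pt "-0.0013 0.0037 -0.0001 0 0" --pt "-0.0024 0.0075 -0.0001 0 0" --pt "-0.0032 0.0114 -0.0001 0 0" --pt "-0.004 0.0153 -0.0001 0 0" --pt "-0.0045 0.0192 -0.0001 0 0" --pt "-0.0049 0.0232 -0.0001 0 0" --pt "-0.005 0.0271 -0.0001 0 0" --pt "-0.005 0.0311 -0.0001 0 0" --pt "-0.0048 0.035 -0.0001 0 0" --pt "-0.0044 0.039 -0.0001 0 0"

```text
t: 11.2
eef_pos: [491.0, -100.0, 273.3]
tcp_rot: [3.142, 0.0, 0.0]
ft_force: [0.3, 1.8, 2.7]
opening: 0.004
grip_force: 1.5
```

Run:
```python
from cell import env
import cv2,numpy as np
from h import *
p,d=env.read_camera("top");C=env.get_calibration("top");f=np.load("top.npz")
cv2.imwrite("pics/top2.png",p[:,:,::-1])
for D in(f["d"],d):
    W=cloud(D.astype(float),C["intrinsics"],C["cam_to_world"])[150:270,260:380].reshape(-1,3)
    R=W[(W[:,2]>77)&(W[:,2]<92)&(W[:,0]>570)][:,:2];print(circ(R))
```

```text
(array([574.87139841, -87.11633988]), np.float64(85.1969973853826), np.float64(2.7333881460240423), 474)
(array([575.08035149, -87.18016065]), np.float64(84.9657463165773), np.float64(2.6855004704455867), 470)
```

The bowl has not moved. I continue with slightly more pressure.

Call:
carry_out --pt "0.0006 0.0039 0.0001 0 0" --pt "0.0013 0.0078 0.0001 0 0" --pt "0.0022 0.0116 0.0001 0 0" --pt "0.0034 0.0154 0.0001 0 0" --pt "0.0047 0.0191 0.0001 0 0" --pt "0.0061 0.0228 0.0001 0 0" --pt "0.0077 0.0264 0.0001 0 0" --pt "0.0095 0.0299 0.0001 0 0"

```text
t: 12.25
eef_pos: [500.6, -129.9, 273.2]
tcp_rot: [3.142, 0.0, -0.0]
ft_force: [-0.5, 2.0, 5.1]
opening: 0.005
grip_force: 2.4
```

Call:
carry_out --pt "0.002 0.0035 0 0 0" --pt "0.0041 0.0068 0 0 0" --pt "0.0064 0.0101 0 0 0" --pt "0.0088 0.0132 0 0 0" --pt "0.0114 0.0162 0 0 0" --pt "0.0141 0.0191 0 0 0" --pt "0.0169 0.0219 0 0 0" --pt "0.0198 0.0245 0 0 0" --pt "0.0229 0.027 0 0 0" --pt "0.0261 0.0293 0 0 0"

```text
t: 13.5
eef_pos: [526.6, -159.1, 273.3]
tcp_rot: [-3.142, 0.001, 0.0]
ft_force: [-2.4, 2.5, 6.3]
opening: 0.011
grip_force: 3.3
```

Call:
carry_out --pt "0.0033 0.0022 -0.0001 0 0" --pt "0.0067 0.0043 -0.0001 0 0" --pt "0.0102 0.0061 -0.0001 0 0" --pt "0.0137 0.0079 -0.0001 0 0" --pt "0.0174 0.0094 -0.0001 0 0" --pt "0.0211 0.0108 -0.0001 0 0" --pt "0.0249 0.012 -0.0001 0 0" --pt "0.0287 0.013 -0.0001 0 0" --pt "0.0325 0.0138 -0.0001 0 0" --pt "0.0364 0.0145 -0.0001 0 0"

```text
t: 14.75
eef_pos: [563.2, -173.7, 273.3]
tcp_rot: [3.141, 0.0, 0.0]
ft_force: [-2.6, -0.2, 4.8]
opening: 0.005
grip_force: 2.4
```

Call:
carry_out --pt "0.004 0.0005 0 0 0" --pt "0.0079 0.0008 0 0 0" --pt "0.0119 0.0009 0 0 0" --pt "0.0158 0.0008 0 0 0" --pt "0.0198 0.0006 0 0 0" --pt "0.0237 0.0002 0 0 0" --pt "0.0276 -0.0005 0 0 0" --pt "0.0315 -0.0013 0 0 0" --pt "0.0353 -0.0022 0 0 0" --pt "0.0391 -0.0034 0 0 0"

```text
t: 16.0
eef_pos: [602.4, -170.0, 273.4]
tcp_rot: [3.141, -0.0, 0.0]
ft_force: [-2.7, -1.4, 5.0]
opening: 0.004
grip_force: 2.4
```

Call:
carry_out --pt "0.0037 -0.0013 0 0 0" --pt "0.0074 -0.0028 0 0 0" --pt "0.011 -0.0045 0 0 0" --pt "0.0145 -0.0063 0 0 0" --pt "0.0179 -0.0083 0 0 0" --pt "0.0212 -0.0105 0 0 0" --pt "0.0244 -0.0128 0 0 0" --pt "0.0275 -0.0153 0 0 0" --pt "0.0305 -0.0178 0 0 0" --pt "0.0334 -0.0206 0 0 0"

```text
t: 17.25
eef_pos: [635.8, -149.3, 273.3]
tcp_rot: [3.141, -0.0, 0.0]
ft_force: [-1.4, -1.5, 4.1]
opening: 0.01
grip_force: 2.0
```

Call:
carry_out --pt "0.0025 -0.0029 0 0 0" --pt "0.005 -0.0058 0 0 0" --pt "0.0075 -0.0089 0 0 0" --pt "0.0097 -0.0122 0 0 0" --pt "0.0118 -0.0155 0.0001 0 0" --pt "0.0138 -0.0189 0.0001 0 0" --pt "0.0157 -0.0224 0.0001 0 0" --pt "0.0173 -0.026 0.0001 0 0" --pt "0.0189 -0.0296 0.0001 0 0"

```text
t: 18.38
eef_pos: [654.6, -119.6, 273.3]
tcp_rot: [3.141, -0.0, 0.0]
ft_force: [-0.9, -2.1, 4.5]
opening: 0.011
grip_force: 2.3
```

Call:
carry_out --pt "0.0013 -0.0038 0 0 0" --pt "0.0024 -0.0076 0 0 0" --pt "0.0034 -0.0114 0 0 0" --pt "0.0042 -0.0153 0 0 0" --pt "0.0048 -0.0192 0 0 0" --pt "0.0053 -0.0231 0 0 0" --pt "0.0055 -0.027 0 0 0" --pt "0.0056 -0.031 0 0 0" --pt "0.0055 -0.035 0 0 0"

```text
t: 19.5
eef_pos: [660.0, -84.6, 273.2]
tcp_rot: [3.141, -0.0, -0.0]
ft_force: [0.3, -2.6, 4.4]
opening: 0.007
grip_force: 2.4
```

Last stretch, up to the other side of the lip.

Call:
carry_out --pt "-0.0003 -0.0041 0 0 0" --pt "-0.0008 -0.0081 0 0 0" --pt "-0.0015 -0.0121 0 0 0" --pt "-0.0024 -0.0161 0 0 0" --pt "-0.0035 -0.02 0 0 0" --pt "-0.0048 -0.0239 0 0 0"

```text
t: 20.25
eef_pos: [655.1, -60.7, 273.3]
tcp_rot: [3.141, -0.0, -0.0]
ft_force: [1.1, -2.7, 5.1]
opening: 0.005
grip_force: 2.5
```

Call:
carry_out --pt "0 0 -0.005 0 0" --pt "0 0 -0.02 0 0" --pt "0 0 -0.05 0 0" --pt "0 0 -0.09 0 0" --pt "0 0 -0.13 0 0" --pt "-0.04 0.04 -0.15 0 0" --pt "-0.08 0.08 -0.15 0 0" --pt "-0.12 0.12 -0.15 0 0" --pt "-0.16 0.16 -0.15 0 0" --pt "-0.18 0.2 -0.15 0 0" --pt "-0.18 0.23 -0.15 0 0" --pt "-0.18 0.23 -0.15 0 0" --pt "-0.18 0.23 -0.15 0 0" --pt "-0.18 0.23 -0.15 0 0"

```text
t: 22.0
eef_pos: [475.3, -290.0, 423.4]
tcp_rot: [-3.141, 0.0, 0.001]
ft_force: [-0.2, 0.1, -0.4]
opening: 0.006
grip_force: 0.0
```

Run:
```python
from cell import env
import cv2,numpy as np
from h import *
p,d=env.read_camera("top");C=env.get_calibration("top");f=np.load("top.npz")
q,e=env.read_camera("scene");g=np.load("scene.npz")
for D in(f["d"],d):
    W=cloud(D.astype(float),C["intrinsics"],C["cam_to_world"])[150:270,260:380].reshape(-1,3)
    R=W[(W[:,2]>77)&(W[:,2]<92)&(W[:,0]>570)][:,:2];print(circ(R))
cv2.imwrite("pics/end.png",np.vstack([cv2.resize(x[:,:,::-1],(400,300)) for x in(p,q)]))
print(env.state()["ft_force"])
```

```text
(array([574.87139841, -87.11633988]), np.float64(85.1969973853826), np.float64(2.7333881460240423), 474)
(array([575.02677413, -87.06658291]), np.float64(85.04845246279424), np.float64(2.7412098705150134), 469)
[-0.22332749 -0.0847959   0.61684839]
```

View pics/end.png

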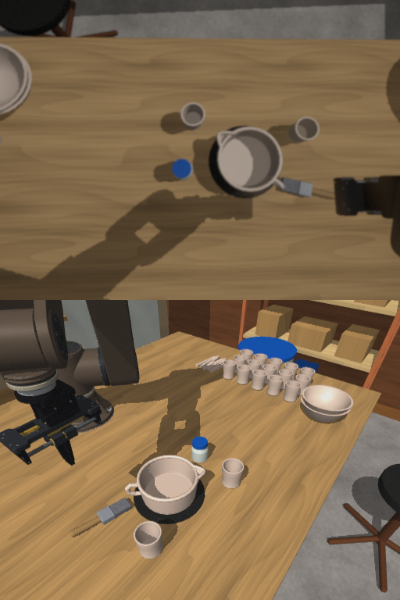

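The bowl (248,158 in the top half), the cups, jar and brush are all where they were, and the hand is clear.

```bash
python3 -c "
from cell import env
print(env.job_done())"
```

```text
the job is handed in; nothing more can be done
None
```

I stroked the rim anticlockwise from just past the lip round to its other side at about 3–6 N and took the hand away; contact broke early on, so I lifted and restarted from the beginning, the bowl did not measurably move, nothing else was touched, and the job is handed in.

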